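# Unlock the sample tote and hold its gate wide open

## Task

To open the blue sample tote, turn the button on its front corner ledge until the nose faces the raised mark, then squeeze the catch with the round pins fully in between the fingers, and after it the catch with the square paddles likewise. Swing the gate by its upright handle towards you, past its detent, until it stands wide open, square to the tote's front or a little more, and finish while still holding it there: do not let go. Leave everything else on the bench and in the tote undisturbed.

Things in the scene. Friction and masses are not known exactly. Their poses are not given: they have to be found in the camera images.
- tote: blue plastic tote, 400 mm wide, 270 deep, fixed. Origin on the bench under the gate line; x from the front (gate) to the back, y along the front to the hinge corner. A deck, top 130 above the bench, runs along the front (x 4 to 78 mm) under the catches. At the other corner (y -113 to -190) a ledge at deck height juts forward to x -105 with turn button and mark
- latch_grip (a point): on the turn button's vertical axis, 31 mm above the deck, where to pinch. Upright metal thumb grip 36 mm long, 10 thick, top 44 above the deck; under it a nose (12 wide, 2 to 10 above the deck) reaches 55 from the axis. This frame turns with it: -x along the nose, y across the 10 mm thickness. Turns at about 0.2 N m, stays where left
- latch_nose (a point): the tip of the turn button's nose, 6 mm above the deck; at the start it lies across the front of the gate's free end, in the gate's way
- mark (a point): near end of the mark, a raised grey rib 13 mm long, 6 wide, 9 high on the ledge, straight in front of the button's axis on the robot side, 60 mm from that axis
- latch (a joint): turn button, rad: 0 when the nose faces the mark squarely, growing clockwise seen from above as the nose turns towards the gate (1.57 would be along the gate); range -0.4 to 1.5. Starts at 1.0 to 1.45, so it is turned anticlockwise
- round_grip (a point): middle of the catch with two upright bare-metal ROUND pins (14 mm diameter), 24 mm above the deck: where to squeeze, along its y axis (the tote's y). Pins' outer faces 54 apart, from 4 to 34 above the deck; each slides up to 12 to the middle at about 2.5 N and stays where left. Tote x +40; it has either of two places, 120 mm apart. Its low hooks reach through a notch in the gate's top
- square_grip (a point): the same point of the other catch, which has two upright bare-metal flat SQUARE paddles (8 mm thick, 44 wide along the tote's x) in place of pins; otherwise alike (outer faces 54 mm apart, 4 to 34 above the deck, 12 travel each, about 2.5 N). Stands in the other of the two places
- gate_hinge (a point): on the gate's vertical hinge axis, at deck level (130 mm above the bench)
- handle (a point): on the gate's handle, 16 mm above deck level: upright round metal post, 18 mm diameter, top 19 above this point, the bracket carrying it 40 below this point. It stands 46 in front of the gate plate, 139 from the hinge axis, and moves with the gate
- gate (a joint): grey gate (6 mm thick, 250 long from the hinge, top 12 above the deck), rad: 0 shut, growing clockwise seen from above as it swings towards the robot; 1.57 square to the tote's front, stop 1.8. A light spring closes it (2 N at the handle); a ball detent resists at 0.75 to 1.1 (6 N); let go beyond, it drifts back to rest at 1.12
- round_tab_l (a joint): pin of the round catch on the tote's +y side, m: 0 out (at the start), growing as it is squeezed inward, 0.012 at its stop; above about 0.006 it no longer holds the gate
- round_tab_r (a joint): pin of the round catch on the tote's -y side, m: 0 out (at the start), growing as it is squeezed inward, 0.012 at its stop; above about 0.006 it no longer holds the gate
- square_tab_l (a joint): paddle of the square catch on the tote's +y side, m: 0 out (at the start), growing as it is squeezed inward, 0.012 at its stop; above about 0.006 it no longer holds the gate
- square_tab_r (a joint): paddle of the square catch on the tote's -y side, m: 0 out (at the start), growing as it is squeezed inward, 0.012 at its stop; above about 0.006 it no longer holds the gate
- tube_rack: bystander, not to be disturbed: white rack of blue-capped tubes, 102 x 192 x 89 mm, standing inside the tote, origin under its centre
- timer: bystander, not to be disturbed: small white bench timer 36 x 40 x 16 mm lying on the tote's deck near the hinge corner, origin under its centre
- tip_box: bystander, not to be disturbed: grey pipette-tip box 80 x 120 x 62 mm on the bench in front of the tote, off the corner with the turn button, origin under its centre
- pipette: bystander, not to be disturbed: white hand pipette about 226 mm long, 24 mm thick (50 mm across its finger rest) lying on the bench in front of the hinge corner, origin under its middle
- reagent_bottle: bystander, not to be disturbed: amber bottle, 72 mm across, 160 mm tall, standing at the right of the bench, origin under its centre
- mini_centrifuge: bystander, not to be disturbed: round pale blue mini centrifuge, 150 mm across, 110 mm tall, at the left, origin under its centre
- marker: bystander, not to be disturbed: marker pen 135 mm long, 17 mm thick, lying at the left, origin under its middle

How it is judged:
By the outcome, as a careful person would: the job done as asked, in the order asked, and still so for the second after the job is handed in, while the arm keeps its last pose, push and grip.
It also fails if it takes over 64 s, if anything falls off the work surface, if the arm or the gripper's body presses on something with over 40 N, if the wrist force passes 120 N, or if a joint passes its speed limit or range.

## Robot

A 6-joint arm with a two-finger parallel gripper is mounted at the origin on the work surface. World frame = base frame: x ahead of the robot, y to its left, z up, the work surface at z = 0. Lengths are in m, angles in rad, forces in N, time in s.
With the tool pointing down it reaches from about 0.3 to 0.775 m from the base axis. Payload 14.6 kg.
Tool frame: the origin (TCP) lies on the mounting face of the last link; the fingertips stand 199 mm ahead of it and the grasp point (between the pads) lies 180 mm ahead of it; z points along the fingers, y is the direction in which the jaws open and shut (so a half turn about z gives the same grasp; the last joint's range is limited). The gripper opens to 94 mm and grips with 3 to 60 N. Pads are 16 mm wide; open, the fingers measure 119 mm over their backs; the gripper's body (75 mm by 177 mm) begins 78 mm behind the grasp point.
Start: joints at [-1.286, 0.3, 1.521, -0, 1.321, -0.067], TCP at [0.19, -0.516, 0.405] pointing down, gripper open.
Joint ranges: [-3.03, 3.03], [-0.79, 2.21], [0.23, 2.52], [-1.04, 4.18], [0, 3.07], [-2.55, 2.55]. Speed limits (rad/s): [2.22, 2.22, 2.57, 3.14, 3.14, 3.14].

## Interface

Orientations are given as [roll, pitch, yaw] about the fixed x, y, z axes, in that order (R = Rz(yaw) Ry(pitch) Rx(roll)).
In Python, from station import sensors, vision, job gives the robot as it stands. The module is installed in compiled form; this text tells all that it offers.
- The arm moves only by the tool arm_command, never from a script. Its argument "plan" is one flat list of numbers, 5 for each row, row after row: the closure, from -1 (fully open) to 1 (shut), so that 0 is half open, then the shift along the world's x, y, z scaled (see below), then the turn about the world's z scaled (see below). A call has 1 to 20 rows; each row is the pose to reach, as a shift and turn from the pose commanded when the call began; what a row does not reach only later rows make up. The controller multiplies each number of a shift by 400 mm and each number of a turn by 120 degrees. A row lasts 1/10 s, in which the tool goes at most 50 mm and 8.59 degrees, less where a joint would pass 70% of its speed; a pose out of reach is approached as far as the arm can. A call with a number of a shift or a turn outside -1 to 1 is refused whole. A call with a gripper value outside its range is refused whole. The fingers move at their own pace and stop on an object; "newtons" is the grip in N (left out, the last holds). Time passes only in rows, so rows that repeat a pose let the fingers close. It gives the time, the measured TCP pose, the force and the opening at its end, in the units of the state.
- sensors.get_obs(): the state, without advancing time (a new reading comes with each control period).
- vision.camera(name): name is "scene" or "top" or "wrist"; returns the picture (400x640x3 uint8, blue, green, red); there is no depth.
- vision.camera_params(name): a dict with "intrinsics" (3x3 intrinsics, pixels), "rvec" (rotation vector, rad) and "tvec" (3), from world to camera coordinates, as OpenCV has them. Camera axes: x right, y down, z forward; pixel columns grow to the right and rows downward; lengths in m; the calibration is good to about 2 mm. A picture is of the moment at which its call begins: read the wrist's pose just before it. camera_params takes no time and is no camera call; for the wrist camera it gives the pose at the moment of the call.
- job.hand_in(): hands the job in, once; it reports no verdict.
Trained networks look in the newest picture that a camera, given by its name, has taken for a name from the list of things; names that differ only in an ending like _2 or _b are one class to them, and where a whole thing is asked for, a point or a joint stands for the part that bears it (a point fixed in the world has none). Each returns a list of dicts, best first, with "confidence" (0 to 1); they miss things now and then, are a little off and sometimes report something else, mostly with a low value. They report only what shows in the picture. A call takes as long as a camera call.
- vision.search_frame(name, camera): "at" ([row, column] in pixels, amid what is visible of it).
- vision.silhouettes(name, camera): "mask" (400x640 bool, what is visible of it) and "at" ([row, column] in pixels, amid what is visible of it).
- vision.pinpoint(name, camera): "at" ([row, column] in pixels: a listed point, or the origin of a listed thing).
The state is a dict: "time_s": time; "qpos": joint angles; "joint_vel": joint speeds; "tau": joint torques, N m; "ee_pos": TCP position; "eef_rot": TCP orientation; "force": force on the tool from outside, world axes, zero at the start; "moment": the same for the moment, N m; "grip_width": finger opening in m.
Only numpy, scipy, OpenCV 4.12 (cv2) and the standard library are available. Lean on these libraries where they do the work, as an engineer would, in place of code of your own. Each camera call takes 0.05 s, during which the arm holds its last target.

## Working session

There is one attempt and no reset: what is moved stays moved. The work goes in short steps, Python scripts to look and compute and a tool call to move; the robot and the scene stay as the last step left them, time stands still between calls to the robot, and variables do not carry over. Pictures are saved under pics/ and viewed, and the job is handed in when it is done.

Besides the shell and the picture viewer there is one more tool, called as name(argument=value, ...) on one line, values as JSON. arm_command: Moves the arm, as the interface text tells. Its arguments: {"type":"object","properties":{"plan":{"type":"array"},"newtons":{"type":"number"}},"required":["plan"]}

```bash
mkdir -p pics
cat > h.py <<'E'
import numpy as np, cv2
from station import sensors, vision, job
def cam(n,fn=None):
    p=vision.camera_params(n); im=vision.camera(n)
    if fn: cv2.imwrite('pics/'+fn,im)
    return im,p
def ray(p,at):
    K=np.array(p['intrinsics']);R=cv2.Rodrigues(np.array(p['rvec'],float))[0];t=np.array(p['tvec'],float).ravel()
    d=R.T@np.linalg.inv(K)@np.array([at[1],at[0],1.]);return -R.T@t,d
def atz(p,at,z):
    o,d=ray(p,at);return o+d*(z-o[2])/d[2]
def tri(rs):
    A=np.zeros((3,3));b=np.zeros(3)
    for o,d in rs:
        d=d/np.linalg.norm(d);M=np.eye(3)-np.outer(d,d);A+=M;b+=M@o
    x=np.linalg.solve(A,b)
    return x,[np.linalg.norm((np.eye(3)-np.outer(d/np.linalg.norm(d),d/np.linalg.norm(d)))@(x-o)) for o,d in rs]
def proj(p,X):
    return cv2.projectPoints(np.array(X,float).reshape(-1,3),np.array(p['rvec'],float),np.array(p['tvec'],float),np.array(p['intrinsics']),None)[0].reshape(-1,2)[:,::-1]
E
python3 - <<'E'
from h import *
np.set_printoptions(precision=4,suppress=True)
o=sensors.get_obs();print(o)
P={}
for c in['scene','top']:
    im,p=cam(c,c+'0.png');P[c]=p
Z=dict(latch_grip=.161,latch_nose=.136,mark=.139,round_grip=.154,square_grip=.154,gate_hinge=.13,handle=.146,tote=0)
for n,z in Z.items():
    rs=[]
    for c in['scene','top']:
        r=vision.pinpoint(n,c)
        for q in r[:2]: print(n,c,np.array(q['at']),round(q['confidence'],2),atz(P[c],q['at'],z))
        if r: rs.append(ray(P[c],r[0]['at']))
    if len(rs)==2: print('   tri',*tri(rs))
E
```

```text
{'time_s': 0.0, 'qpos': array([-1.2856,  0.3005,  1.5216,  0.    ,  1.3207, -0.0666]), 'joint_vel': array([ 0.0008, -0.0004,  0.0008, -0.0011, -0.001 ,  0.0023]), 'tau': array([ -0.0008, -53.1815, -35.2736,   0.0708,   0.0243,  -0.0001]), 'ee_pos': array([ 0.1895, -0.5163,  0.4041]), 'eef_rot': array([-3.1405, -0.0001,  0.3518]), 'force': array([-0.3562,  0.4475, -0.1191]), 'moment': array([ 0.0546,  0.009 , -0.0264]), 'grip_width': 0.09413849370512278}
latch_grip scene [161.2 286.5] 0.52 [ 0.5894 -0.1759  0.161 ]
latch_grip top [205.9 368.2] 0.5 [ 0.5899 -0.1724  0.161 ]
   tri [ 0.5904 -0.1729  0.1628] [np.float64(0.0010150584934420141), np.float64(0.001015058493441786)]
latch_nose scene [171.1 300.8] 0.6 [ 0.5719 -0.1292  0.136 ]
latch_nose scene [323.2 425.1] 0.42 [0.7577 0.4661 0.136 ]
latch_nose top [209.2 354.9] 0.45 [ 0.5788 -0.1251  0.136 ]
   tri [ 0.5776 -0.124   0.1419] [np.float64(0.001008931014972668), np.float64(0.0010089310149725412)]
mark scene [160.  298.2] 0.73 [ 0.5387 -0.1778  0.139 ]
mark scene [159.2 287.9] 0.61 [ 0.5592 -0.2062  0.139 ]
mark top [220.9 372. ] 
[... 755 characters left out ...]
ate_hinge scene [209.  349.1] 0.72 [0.5944 0.0998 0.13  ]
gate_hinge top [206.3 293.2] 0.84 [0.5862 0.1067 0.13  ]
gate_hinge top [156.4 338. ] 0.15 [ 0.7796 -0.0593  0.13  ]
   tri [0.5898 0.1028 0.1284] [np.float64(0.005259211055269472), np.float64(0.005259211055269279)]
handle scene [184.6 323.8] 0.87 [ 0.579  -0.0177  0.146 ]
handle top [216.3 323.2] 0.74 [ 0.5494 -0.0066  0.146 ]
   tri [ 0.5599 -0.017   0.1345] [np.float64(0.01416144385956124), np.float64(0.014161443859561177)]
tote scene [220.  315.3] 0.66 [ 0.6013 -0.0382  0.    ]
tote top [204.  331.4] 0.9 [ 0.6096 -0.0405  0.    ]
   tri [ 0.6067 -0.0377  0.0044] [np.float64(0.0036485493652001796), np.float64(0.003648549365200289)]
```

Run:
```python
from h import *
a=cv2.imread('pics/scene0.png')[120:260,200:440];cv2.imwrite('pics/s0c.png',cv2.resize(a,None,fx=3.3,fy=3.3,interpolation=2))
a=cv2.imread('pics/top0.png')[130:270,240:440];cv2.imwrite('pics/t0c.png',cv2.resize(a,None,fx=4,fy=4,interpolation=2))
```

```text
(no output)
```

View pics/s0c.png

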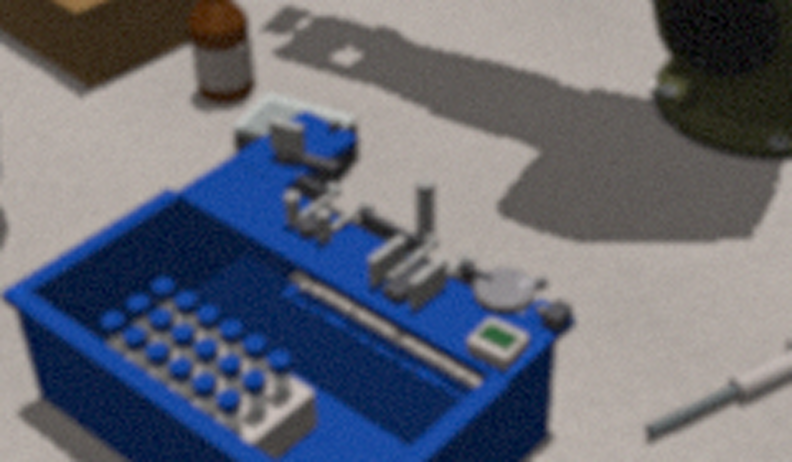

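View pics/t0c.png

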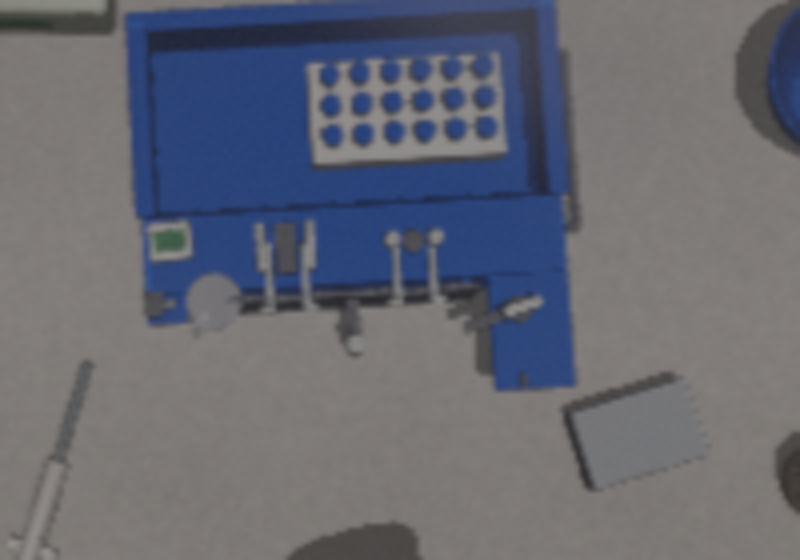

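View pics/top0.png

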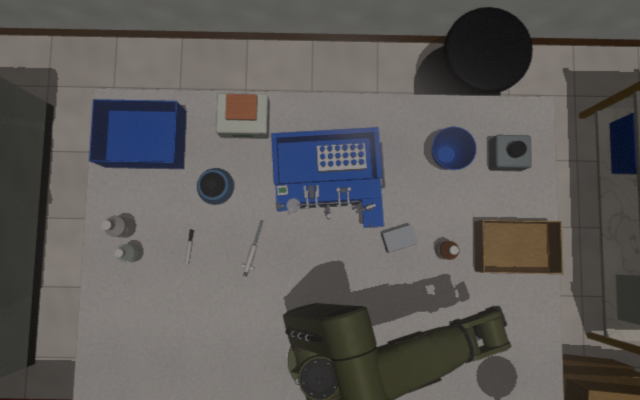

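arm_command(plan=[-1,0.8,1,0.1,0.75,-1,0.8,1,0.1,0.75,-1,0.8,1,0.1,0.75,-1,0.8,1,0.1,0.75,-1,0.8,1,0.1,0.75,-1,0.8,1,0.1,0.75,-1,0.8,1,0.1,0.75,-1,0.8,1,0.1,0.75,-1,0.8,1,0.1,0.75,-1,0.8,1,0.1,0.75,-1,0.8,1,0.1,0.75,-1,0.8,1,0.1,0.75,-1,0.8,1,0.1,0.75,-1,0.8,1,0.1,0.75])

```text
time_s: 2.3
ee_pos: [0.509, -0.1172, 0.4446]
eef_rot: [-3.141, 0.0, 1.92]
force: [-0.5, -0.2, -0.4]
grip_width: 0.0939
```

```bash
cat > look.py <<'E'
from h import *
import sys
np.set_printoptions(precision=4,suppress=True)
tag=sys.argv[1]
Z=dict(latch_grip=.161,latch_nose=.136,mark=.139,round_grip=.154,square_grip=.154,gate_hinge=.13,handle=.146,tote=0)
names=sys.argv[2].split(',') if len(sys.argv)>2 else list(Z)
o=sensors.get_obs();print(o['time_s'],o['ee_pos'],o['eef_rot'],o['qpos'])
im,p=cam('wrist','w%s.png'%tag)
cv2.imwrite('pics/w%sc.png'%tag,cv2.resize(im,(800,500)))
print('campos',ray(p,[200,320])[0],'dir',ray(p,[200,320])[1])
for n in names:
    for q in vision.pinpoint(n,'wrist')[:2]: print(n,np.array(q['at']),round(q['confidence'],2),atz(p,q['at'],Z[n]))
E
python3 look.py 1
```

```text
2.3 [ 0.509  -0.1172  0.4446] [-3.1415  0.0001  1.9197] [-0.2964  0.2089  1.5412 -0.0001  1.3915 -0.6453]
campos [ 0.4819 -0.0448  0.4246] dir [ 0.1045 -0.2341 -0.9669]
latch_grip [293.3 373.5] 0.96 [ 0.5898 -0.1771  0.161 ]
latch_nose [229.  369.5] 0.73 [ 0.5687 -0.1255  0.136 ]
latch_nose [121.5 393.2] 0.53 [ 0.5492 -0.0244  0.136 ]
mark [265.4 307.1] 0.82 [ 0.5241 -0.1819  0.139 ]
round_grip [218.2 470.8] 0.82 [ 0.6457 -0.0793  0.154 ]
square_grip [ 81.6 530. ] 0.58 [0.6362 0.0408 0.154 ]
handle [122.4 391.5] 0.64 [ 0.5458 -0.0263  0.146 ]
tote [143.4 405. ] 0.81 [ 0.6072 -0.0353  0.    ]
```

View pics/w1c.png

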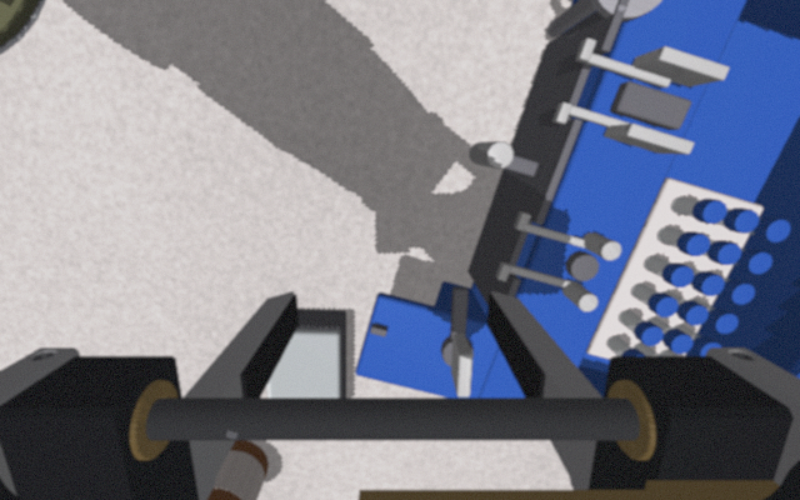

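arm_command(plan=[-1,0.2,-0.15,-0.1,0.015,-1,0.2,-0.15,-0.1,0.015,-1,0.2,-0.15,-0.1,0.015,-1,0.2,-0.15,-0.1,0.015])

```text
time_s: 3.15
ee_pos: [0.59, -0.1769, 0.403]
eef_rot: [-3.14, -0.002, 1.953]
force: [-1.1, 0.6, -0.4]
grip_width: 0.0941
```

```bash
python3 look.py 2
```

```text
3.15 [ 0.59   -0.1769  0.403 ] [-3.1396 -0.0018  1.9531] [-0.3508  0.45    1.3202  0.0001  1.3741 -0.7331]
campos [ 0.5604 -0.1053  0.3831] dir [ 0.11   -0.2294 -0.9674]
latch_grip [223.  311.8] 0.64 [ 0.5867 -0.1768  0.161 ]
latch_nose [149.2 313.2] 0.77 [ 0.568  -0.1279  0.136 ]
mark [189.4 241.3] 0.56 [ 0.5265 -0.1787  0.139 ]
round_grip [132.5 444.2] 0.85 [ 0.6498 -0.0804  0.154 ]
round_grip [169.8 502.8] 0.63 [ 0.7025 -0.088   0.154 ]
gate_hinge [166.4 501.5] 0.32 [ 0.7149 -0.0842  0.13  ]
tote [ 75.4 376.3] 0.83 [ 0.6079 -0.0362  0.    ]
```

View pics/w2c.png

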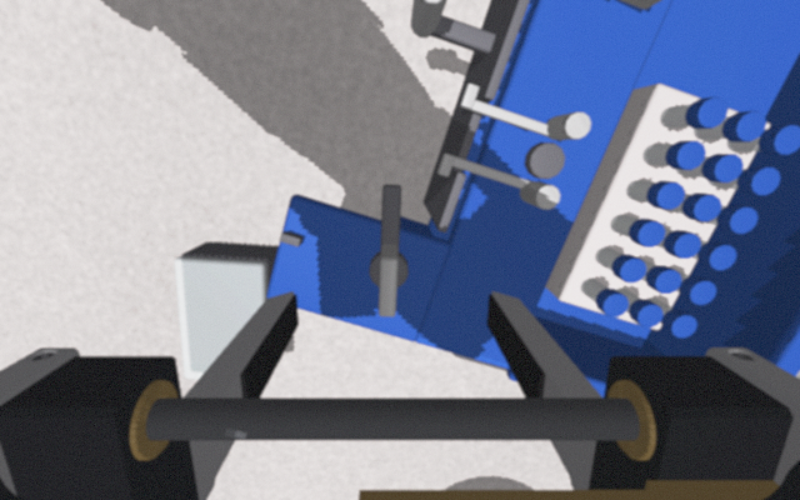

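Run:
```python
from h import *
p=vision.camera_params('wrist')
for u,v,z in[(389,259,.174),(388,315,.174),(393,186,.14),(291,239,.139),(569,125,.164),(541,196,.164),(545,160,.13)]:
    print(u,v,atz(p,[v*.8,u*.8],z))
# expected grasp point in image
print(proj(p,[[.59,-.1769,.223],[.59,-.1769,.161]])/.8)
```

```text
389 259 [ 0.58067469 -0.16202676  0.174     ]
388 315 [ 0.59285676 -0.1939334   0.174     ]
393 186 [ 0.56878973 -0.12659042  0.14      ]
291 239 [ 0.52041795 -0.18282498  0.139     ]
569 125 [ 0.64340875 -0.05890353  0.164     ]
541 196 [ 0.64729493 -0.09834093  0.164     ]
545 160 [ 0.65244698 -0.07621263  0.13      ]
[[325.70479539 394.88993238]
 [280.4176927  394.32483197]]
```

arm_command(plan=[-1,-0.008,-0.002,0,-0.01,-1,-0.008,-0.002,-0.08,-0.01,-1,-0.008,-0.002,-0.15,-0.01,-1,-0.008,-0.002,-0.15,-0.01,1,-0.008,-0.002,-0.15,-0.01,1,-0.008,-0.002,-0.15,-0.01,1,-0.008,-0.002,-0.15,-0.01,1,-0.008,-0.002,-0.15,-0.01,1,-0.008,-0.002,-0.15,-0.01,1,-0.008,-0.002,-0.15,-0.01,1,-0.008,-0.002,-0.15,-0.01,1,-0.008,-0.002,-0.15,-0.01,1,-0.008,-0.002,-0.15,-0.01,1,-0.008,-0.002,-0.15,-0.01], newtons=40)

```text
time_s: 5.0
ee_pos: [0.5863, -0.1771, 0.3446]
eef_rot: [-3.142, -0.0, 1.933]
force: [-0.2, -0.3, -0.0]
grip_width: 0.0175
```

```bash
python3 look.py 3 latch_nose,mark,round_grip,tote
```

```text
5.0 [ 0.5863 -0.1771  0.3446] [-3.1416 -0.      1.933 ] [-0.3532  0.4895  1.4011 -0.      1.251  -0.7154]
campos [ 0.5582 -0.105   0.3246] dir [ 0.1077 -0.2326 -0.9669]
latch_nose [158.8 314.5] 0.81 [ 0.5669 -0.1276  0.136 ]
mark [215.6 224.9] 0.87 [ 0.5272 -0.18    0.139 ]
round_grip [133.1 489. ] 0.78 [ 0.648  -0.0797  0.154 ]
round_grip [159.  315.6] 0.21 [ 0.5667 -0.1254  0.154 ]
tote [ 64.6 386.6] 0.89 [ 0.6057 -0.0352  0.    ]
tote [258.4 314.9] 0.38 [ 0.6136 -0.2489  0.    ]
```

View pics/w3c.png

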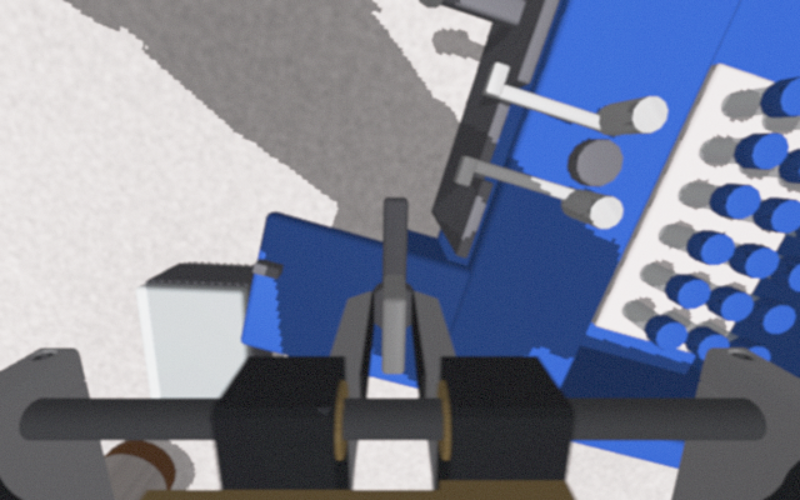

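Run:
```python
from h import *
p=vision.camera_params('wrist')
def L(a,b,z):
    A=atz(p,[a[1]*.8,a[0]*.8],z);B=atz(p,[b[1]*.8,b[0]*.8],z);d=A-B;print(A,B,np.arctan2(-d[0],d[1]))
L((268,213),(242,343),.13)   # ledge front
L((530,85),(463,255),.142) # gate top?
L((740,0),(645,215),.13)
L((652,112),(606,210),.164) # pins
im=cv2.imread('pics/top0.png')
p=vision.camera_params('top')
f=lambda u,v:(240+u/4)*1.25 
def T(a,b,z):
    A=atz(p,[130+a[1]/4,240+a[0]/4],z);B=atz(p,[130+b[1]/4,240+b[0]/4],z);d=A-B;print(A,B,np.arctan2(-d[0],d[1]))
T((127,14),(553,0),.16);T((137,216),(565,195),.13);T((147,323),(490,306),.13)
```

```text
[ 0.51143026 -0.15729051  0.13      ] [ 0.51793384 -0.2320604   0.13      ] 0.08676298096937421
[ 0.60487779 -0.05999012  0.142     ] [ 0.60833006 -0.14029507  0.142     ] 0.042963069353535714
[0.67847849 0.00654794 0.13      ] [ 0.68865139 -0.09105514  0.13      ] 0.10385226296537929
[ 0.64766458 -0.05738338  0.164     ] [ 0.64977522 -0.09736746  0.164     ] 0.052738228189431434
[0.85687094 0.19204751 0.16      ] [ 0.87749134 -0.20839094  0.16      ] 0.051449107426973145
[0.66956985 0.18019444 0.13      ] [ 0.69673594 -0.22421673  0.13      ] 0.06707366427026362
[0.56838232 0.16815105 0.13      ] [ 0.59004032 -0.15406277  0.13      ] 0.06711528591751569
```

arm_command(plan=[1,0,0,0,0,1,0,0,0,0,1,0,0,0,0,1,0,0,0,0])

```text
time_s: 5.65
ee_pos: [0.5865, -0.177, 0.3447]
eef_rot: [3.141, 0.0, 1.933]
force: [5.1, 0.9, -2.7]
grip_width: 0.0093
```

arm_command(plan=[1,0,0,0,0.05,1,0,0,0,0.1,1,0,0,0,0.15,1,0,0,0,0.2,1,0,0,0,0.25,1,0,0,0,0.3,1,0,0,0,0.35,1,0,0,0,0.4,1,0,0,0,0.45,1,0,0,0,0.5,1,0,0,0,0.55,1,0,0,0,0.6,1,0,0,0,0.608,1,0,0,0,0.608,1,0,0,0,0.608])

```text
time_s: 7.15
ee_pos: [0.5862, -0.1776, 0.3446]
eef_rot: [-3.141, -0.0, -3.08]
force: [0.0, -4.2, 0.3]
grip_width: 0.0098
```

```bash
python3 look.py 4 latch_nose,mark,round_grip,tote
```

```text
7.15 [ 0.5862 -0.1776  0.3446] [-3.1405 -0.0005 -3.0799] [-0.3538  0.4895  1.4011 -0.0012  1.251  -1.9859]
campos [ 0.508  -0.183   0.3246] dir [ 0.2522  0.0343 -0.9674]
mark [147.8 311.9] 0.67 [ 0.5251 -0.1833  0.139 ]
mark [161.1 313.6] 0.33 [ 0.5328 -0.1818  0.139 ]
tote [218.3 444.1] 0.68 [ 0.6047 -0.0352  0.    ]
```

View pics/w4c.png

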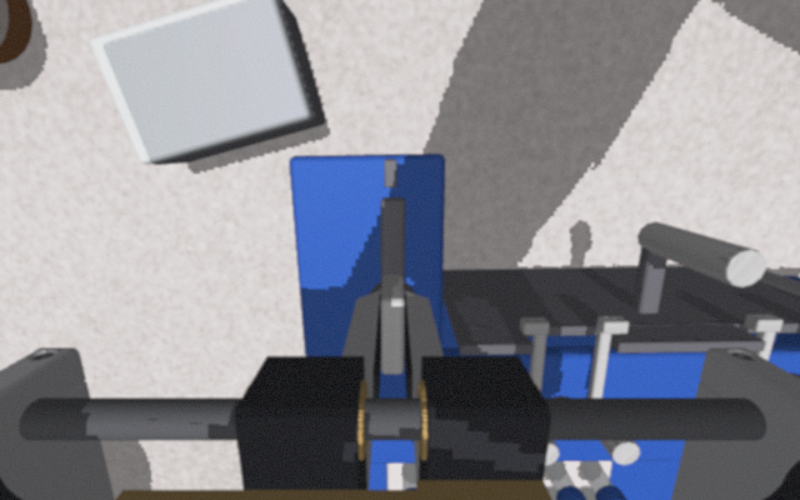

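Run:
```python
from h import *
p=vision.camera_params('wrist')
im=cv2.imread('pics/w4.png')[110:260,220:420];cv2.imwrite('pics/w4z.png',cv2.resize(im,None,fx=4,fy=4,interpolation=2))
g=lambda u,v,z:atz(p,[v*.8,u*.8],z)
ax=np.array([.5862,-.1776])
for u,v,z in[(394,200,.14),(390,187,.139),(390,160,.139)]:
    A=g(u,v,z);d=ax-A[:2];print(A,np.hypot(*d),np.arctan2(d[1],d[0]))
A=g(292,158,.13);B=g(443,155,.13);d=B-A;print(A,B,np.arctan2(-d[0],d[1]))
```

```text
[ 0.53200918 -0.18092434  0.14      ] 0.05429268725516231 0.061268386063702
[ 0.52616692 -0.18317594  0.139     ] 0.060291473699763884 0.09261532479285856
[ 0.51385096 -0.18392458  0.139     ] 0.0726249529983752 0.08719594650443421
[ 0.51614424 -0.23131543  0.13      ] [ 0.51020217 -0.15860096  0.13      ] 0.08153673938513778
```

View pics/w4z.png

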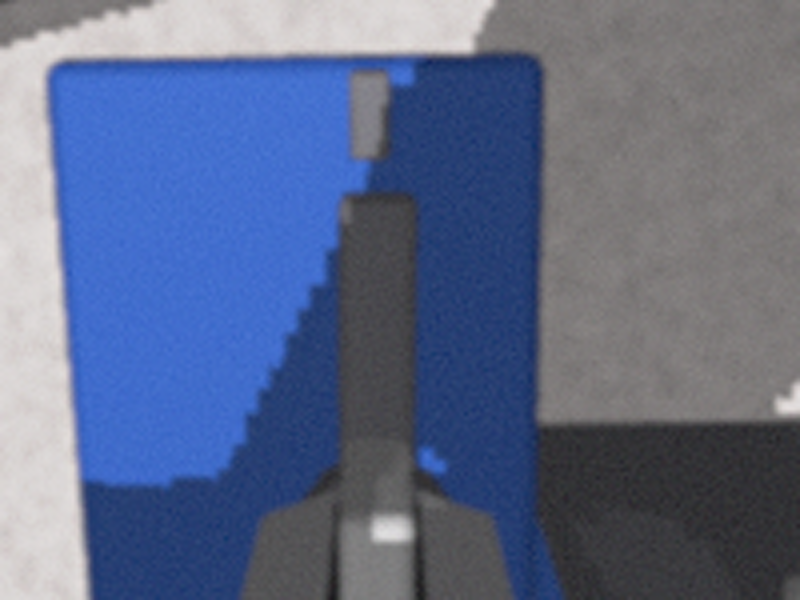

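arm_command(plan=[1,0,0,0,0.012,1,0,0,0,0.012,1,0,0,0,0.012,-0.3,0,0,0,0.012,-0.3,0,0,0,0.012,-0.3,0,0,0,0.012,-0.3,0,0,0,0.012,-0.3,0,0,0.05,0.012,-0.3,0,0,0.15,0.012,-1,0,0.05,0.2,0.012,-1,0.1,0.18,0.2,0.012,-1,0.1,0.25,0.2,0.012,-1,0.1,0.25,0.2,0.012,-1,0.1,0.25,0.2,0.012])

```text
time_s: 8.8
ee_pos: [0.6264, -0.0764, 0.4245]
eef_rot: [3.142, -0.0, -3.05]
force: [-0.5, 0.8, 0.9]
grip_width: 0.0928
```

```bash
python3 look.py 5
```

```text
8.8 [ 0.6264 -0.0764  0.4245] [ 3.1416 -0.0004 -3.0501] [-0.1793  0.4715  1.24   -0.0001  1.4305 -1.8416]
campos [ 0.5484 -0.0841  0.4044] dir [ 0.251   0.0428 -0.9673]
latch_grip [153.  189.3] 0.7 [ 0.5835 -0.1775  0.161 ]
mark [ 78.  194.8] 0.84 [ 0.527  -0.1808  0.139 ]
round_grip [240.5 306.9] 0.61 [ 0.6502 -0.0807  0.154 ]
square_grip [240.3 447.9] 0.83 [0.6389 0.0397 0.154 ]
gate_hinge [179.6 521.1] 0.85 [0.5845 0.1046 0.13  ]
gate_hinge [246.8 552.2] 0.67 [0.645  0.1511 0.13  ]
handle [123.  383.5] 0.97 [ 0.5474 -0.0282  0.146 ]
tote [166.8 349.2] 0.85 [ 0.6055 -0.0328  0.    ]
```

View pics/w5c.png

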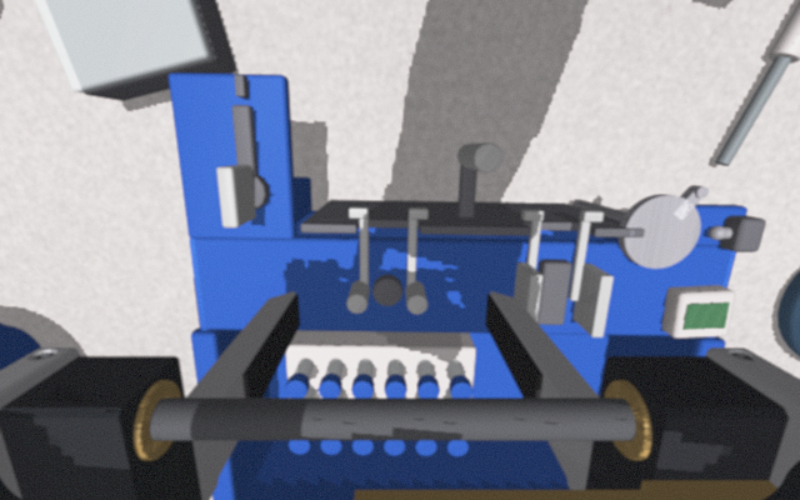

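Run:
```python
from h import *
p=vision.camera_params('wrist')
im=cv2.imread('pics/w5.png')[150:280,230:500];cv2.imwrite('pics/w5z.png',cv2.resize(im,None,fx=2.96,fy=2.96,interpolation=2))
g=lambda u,v,z:atz(p,[v*.8,u*.8],z)
a=g(357,303,.164);b=g(417,303,.164);print(a,b,(a+b)/2,np.linalg.norm(a-b))
print(proj(p,[[.6264,-.0764,.22],[.649,-.079,.154],[.649,-.079,.164]])/.8)
```

```text
[ 0.64940682 -0.09942234  0.164     ] [ 0.64584186 -0.0599408   0.164     ] [ 0.64762434 -0.07968157  0.164     ] 0.03964216026560839
[[307.22111286 395.57402443]
 [299.33355536 388.00837858]
 [305.01446914 387.84624085]]
```

View pics/w5z.png

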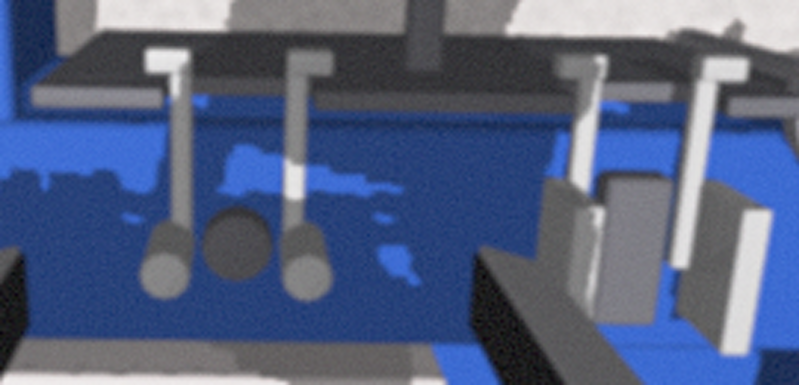

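arm_command(plan=[-1,0.054,-0.008,0,0,-1,0.054,-0.008,-0.1,0,-1,0.054,-0.008,-0.18,0,-1,0.054,-0.008,-0.224,0,-1,0.054,-0.008,-0.224,0,1,0.054,-0.008,-0.224,0,1,0.054,-0.008,-0.224,0,1,0.054,-0.008,-0.224,0,1,0.054,-0.008,-0.224,0,1,0.054,-0.008,-0.224,0,1,0.054,-0.008,-0.224,0,1,0.054,-0.008,-0.224,0,1,0.054,-0.008,-0.224,0,1,0.054,-0.008,-0.224,0,1,0.054,-0.008,-0.224,0,1,0.054,-0.008,-0.224,0,1,0.054,-0.008,-0.224,0,1,0.054,-0.008,-0.224,0], newtons=15)

```text
time_s: 11.05
ee_pos: [0.6479, -0.0787, 0.3355]
eef_rot: [3.139, 0.0, -3.05]
force: [-3.2, 12.9, 7.1]
grip_width: 0.0291
```

```bash
python3 look.py 6 square_grip,handle,gate_hinge
```

```text
11.05 [ 0.6479 -0.0787  0.3355] [ 3.1386  0.0001 -3.0504] [-0.1773  0.5865  1.2754  0.0031  1.2804 -1.8402]
campos [ 0.57   -0.0863  0.3154] dir [ 0.2512  0.0457 -0.9671]
square_grip [263.9 525.5] 0.71 [0.6385 0.0408 0.154 ]
handle [ 87.1 434.2] 0.98 [ 0.5494 -0.0261  0.146 ]
handle [ 12.1 130. ] 0.27 [ 0.5295 -0.1781  0.146 ]
gate_hinge [181.4 630.3] 0.61 [0.5895 0.1081 0.13  ]
gate_hinge [262.8 314.6] 0.56 [ 0.6603 -0.077   0.13  ]
```

View pics/w6c.png

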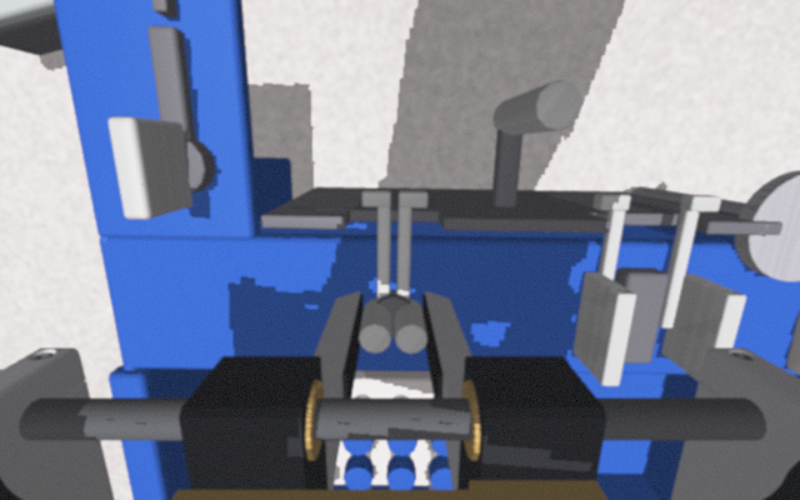

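arm_command(plan=[-0.6,0,0,0,0,-0.6,0,0,0,0,-0.6,0,0,0,0,-0.6,0,0,0,0,-0.6,0,0,0,0,-0.6,0,0,0.08,0,-0.6,0,0,0.18,0,-0.6,0,0.08,0.2,0,-0.6,-0.0265,0.2,0.2,0,-0.6,-0.0265,0.3025,0.2,0,-0.6,-0.0265,0.3025,0.2,0,-0.6,-0.0265,0.3025,0.2,0])

```text
time_s: 12.45
ee_pos: [0.6373, 0.0413, 0.4151]
eef_rot: [-3.141, 0.0, -3.05]
force: [-0.5, -0.2, -0.1]
grip_width: 0.0751
```

```bash
python3 look.py 7
python3 - <<'E'
from h import *
p=vision.camera_params('wrist')
for q in vision.silhouettes('timer','wrist')[:1]:
    ys,xs=np.where(q['mask']);pts=np.array([atz(p,[a,b],.146) for a,b in zip(ys,xs)]);print('timer',pts.min(0),pts.max(0))
E
```

```text
12.45 [0.6373 0.0413 0.4151] [-3.1414  0.0001 -3.0502] [ 0.0073  0.4947  1.2278 -0.0002  1.419  -1.6549]
campos [0.5593 0.0336 0.395 ] dir [ 0.2514  0.0426 -0.9672]
latch_grip [124.6  20.5] 0.86 [ 0.5838 -0.178   0.161 ]
latch_grip [149.4 258.1] 0.63 [ 0.5858 -0.0055  0.161 ]
latch_nose [52.9 35.5] 0.82 [ 0.5317 -0.181   0.136 ]
mark [42.1 30.6] 0.86 [ 0.5249 -0.1811  0.139 ]
round_grip [  9.1 536.3] 0.73 [0.4744 0.178  0.154 ]
round_grip [222.4 166.8] 0.57 [ 0.6521 -0.0779  0.154 ]
square_grip [219.3 314.4] 0.92 [0.6385 0.0412 0.154 ]
gate_hinge [160.6 395.8] 0.79 [0.588  0.1058 0.13  ]
handle [ 94.2 235. ] 0.92 [ 0.5479 -0.0272  0.146 ]
tote [149.1 255.4] 0.57 [ 0.604  -0.0358  0.    ]
timer [0.62071134 0.12268316 0.146     ] [0.66254926 0.16846602 0.146     ]
```

View pics/w7c.png

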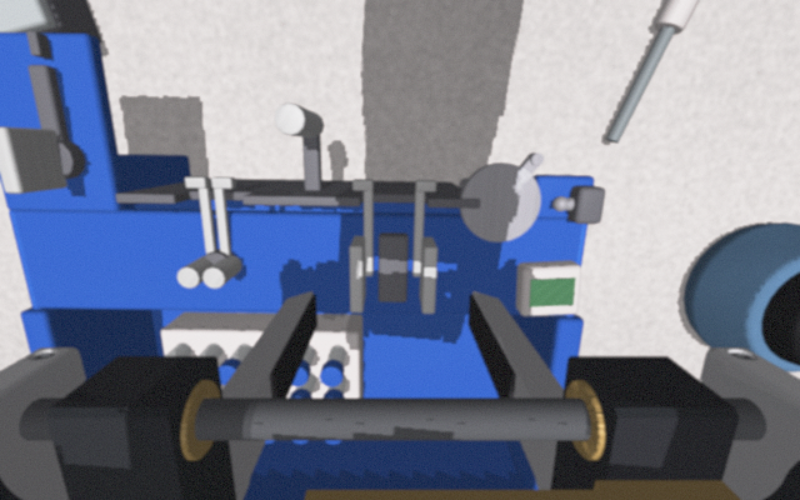

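arm_command(plan=[-0.6,0.003,0,-0.1,0,-0.6,0.003,0,-0.17,0,-0.6,0.003,0,-0.2,0,-0.6,0.003,0,-0.2,0,1,0.003,0,-0.2,0,1,0.003,0,-0.2,0,1,0.003,0,-0.2,0,1,0.003,0,-0.2,0,1,0.003,0,-0.2,0,1,0.003,0,-0.2,0,1,0.003,0,-0.2,0,1,0.003,0,-0.2,0,1,0.003,0,-0.2,0,1,0.003,0,-0.2,0,1,0.003,0,-0.2,0])

```text
time_s: 14.45
ee_pos: [0.6385, 0.0414, 0.3358]
eef_rot: [3.14, 0.001, -3.051]
force: [-0.3, 5.8, 7.0]
grip_width: 0.0288
```

```bash
python3 look.py 8 handle
```

```text
14.45 [0.6385 0.0414 0.3358] [ 3.1402  0.0013 -3.0512] [ 0.0073  0.5575  1.3197  0.0016  1.2632 -1.6543]
campos [0.5606 0.0338 0.3156] dir [ 0.2526  0.044  -0.9669]
handle [ 83. 196.] 0.6 [ 0.5494 -0.0271  0.146 ]
```

View pics/w8c.png

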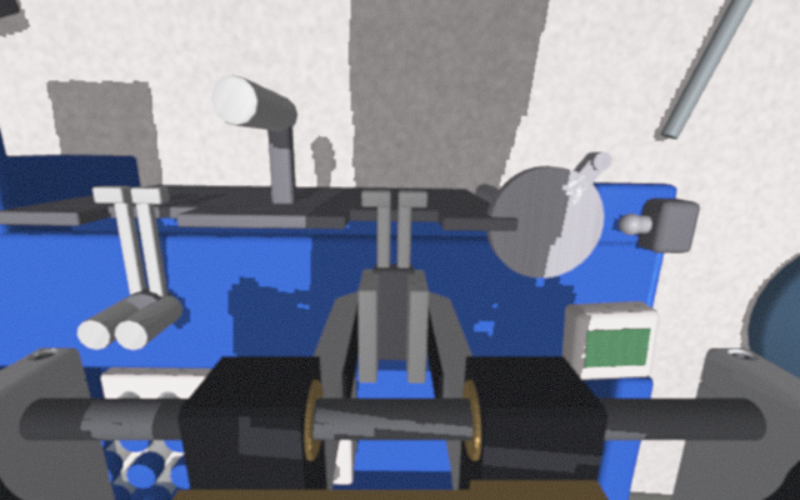

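arm_command(plan=[-0.6,0,0,0,0,-0.6,0,0,0,0,-0.6,0,0,0,0,-0.6,0,0,0,0,-0.6,0,0,0,0,-0.6,0,0,0.08,0,-0.6,0,0,0.18,0,-0.6,-0.06,-0.05,0.2,0,-0.6,-0.15,-0.11,0.2,0,-0.6,-0.2245,-0.171,0.2,0,-0.6,-0.2245,-0.171,0.2,0,-0.6,-0.2245,-0.171,0.2,0])

```text
time_s: 15.75
ee_pos: [0.5486, -0.028, 0.4156]
eef_rot: [-3.141, 0.001, -3.053]
force: [0.8, 0.3, -0.4]
grip_width: 0.0752
```

```bash
python3 look.py 9
```

```text
15.75 [ 0.5486 -0.028   0.4156] [-3.1415  0.001  -3.0526] [-0.1177  0.2898  1.5082  0.0001  1.3426 -1.7775]
campos [ 0.4706 -0.0355  0.3955] dir [ 0.2524  0.0422 -0.967 ]
latch_grip [246.1 124.3] 0.63 [ 0.5843 -0.1791  0.161 ]
latch_nose [176.1 132.7] 0.89 [ 0.5318 -0.1829  0.136 ]
latch_nose [99.  87.1] 0.72 [ 0.4729 -0.2147  0.136 ]
mark [169.1 133.9] 0.73 [ 0.5251 -0.1798  0.139 ]
round_grip [321.1 246.9] 0.76 [ 0.6509 -0.0794  0.154 ]
square_grip [318.7 381.8] 0.66 [0.6376 0.0402 0.154 ]
gate_hinge [257.6 457.6] 0.59 [0.5833 0.1079 0.13  ]
gate_hinge [319.6 247.5] 0.21 [ 0.6671 -0.0833  0.13  ]
handle [212.9 314. ] 0.66 [ 0.5473 -0.0286  0.146 ]
tote [220.  306.7] 0.59 [ 0.6028 -0.0333  0.    ]
```

View pics/w9c.png

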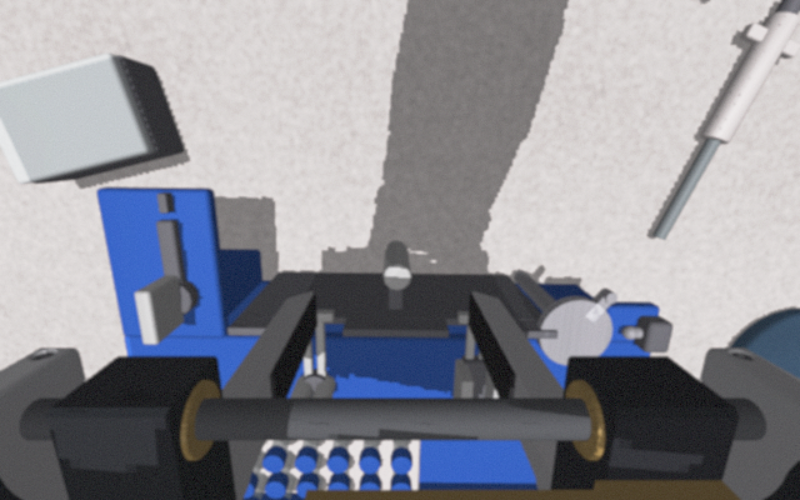

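arm_command(plan=[-0.6,0,0,-0.1,0,-0.6,0,0,-0.18,0,-0.6,0,0,-0.224,0,-0.6,0,0,-0.224,0,1,0,0,-0.224,0,1,0,0,-0.224,0,1,0,0,-0.224,0,1,0,0,-0.224,0,1,0,0,-0.224,0,1,0,0,-0.224,0,1,0,0,-0.224,0,1,0,0,-0.224,0,1,0,0,-0.224,0,1,0,0,-0.224,0,1,0,0,-0.224,0], newtons=45)

```text
time_s: 17.7
ee_pos: [0.5486, -0.0262, 0.3254]
eef_rot: [3.138, -0.0, -3.051]
force: [-1.0, 16.9, 1.6]
grip_width: 0.0173
```

```bash
python3 look.py 10 handle,gate_hinge
python3 - <<'E'
import numpy as np
# waypoints: rigid rotation about hinge, units
h=np.array([.5485,-.0275]);H=np.array([.586,.107]);r=h-H
print(np.linalg.norm(r))
for a in np.arange(0,1.66,.1):
    c,s=np.cos(-a),np.sin(-a);d=H+np.array([c*r[0]-s*r[1],s*r[0]+c*r[1]])-h
    print(round(a,2),np.round(d/.4,4),round(-np.degrees(a)/120,4))
E
```

```text
17.7 [ 0.5486 -0.0262  0.3254] [ 3.138  -0.0003 -3.0508] [-0.1148  0.3758  1.6128  0.0038  1.1541 -1.7779]
campos [ 0.4707 -0.0337  0.3054] dir [ 0.2508  0.0461 -0.9672]
handle [263. 312.] 0.89 [ 0.5485 -0.0271  0.146 ]
0.13962986786500944
0.0 [ 0. -0.] -0.0
0.1 [-0.0331  0.011 ] -0.0477
0.2 [-0.0649  0.0253] -0.0955
0.3 [-0.0952  0.0427] -0.1432
0.4 [-0.1235  0.0631] -0.191
0.5 [-0.1497  0.0861] -0.2387
0.6 [-0.1735  0.1117] -0.2865
0.7 [-0.1946  0.1395] -0.3342
0.8 [-0.2128  0.1692] -0.382
0.9 [-0.2279  0.2007] -0.4297
1.0 [-0.2398  0.2335] -0.4775
1.1 [-0.2484  0.2673] -0.5252
1.2 [-0.2536  0.3018] -0.573
1.3 [-0.2553  0.3366] -0.6207
1.4 [-0.2535  0.3715] -0.6685
1.5 [-0.2483  0.406 ] -0.7162
1.6 [-0.2396  0.4398] -0.7639
```

View pics/w10c.png

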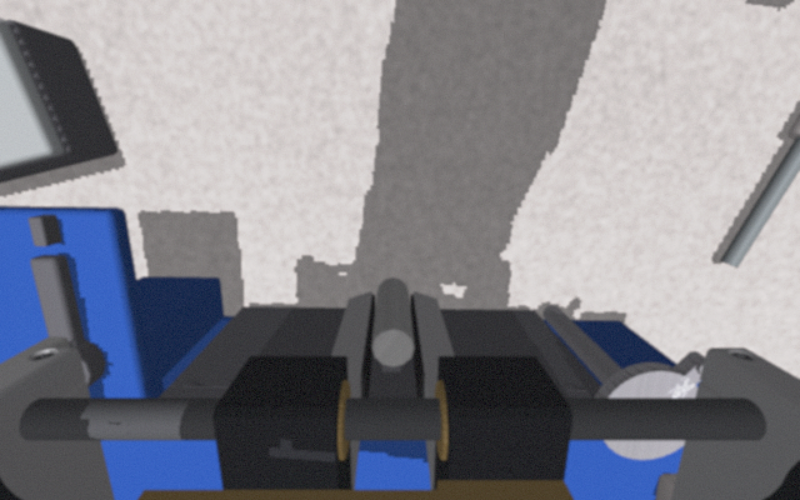

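arm_command(plan=[1,0,0.004,0,0,1,-0.033,0.015,0,-0.048,1,-0.065,0.029,0,-0.095,1,-0.095,0.047,0,-0.143,1,-0.095,0.047,0,-0.143])

```text
time_s: 18.35
ee_pos: [0.5101, -0.0076, 0.3255]
eef_rot: [3.139, 0.001, 2.929]
force: [7.3, 9.5, -6.3]
grip_width: 0.0174
```

```bash
python3 look.py 11 handle,gate_hinge
```

```text
18.35 [ 0.5101 -0.0076  0.3255] [3.1393 0.001  2.9292] [-0.0869  0.2939  1.7238  0.0024  1.1226 -1.4464]
campos [0.4336 0.0083 0.3053] dir [ 0.2541 -0.0328 -0.9669]
handle [259.6 310.6] 0.93 [ 0.508  -0.0093  0.146 ]
gate_hinge [324.1 511.2] 0.91 [0.5878 0.107  0.13  ]
```

View pics/w11c.png

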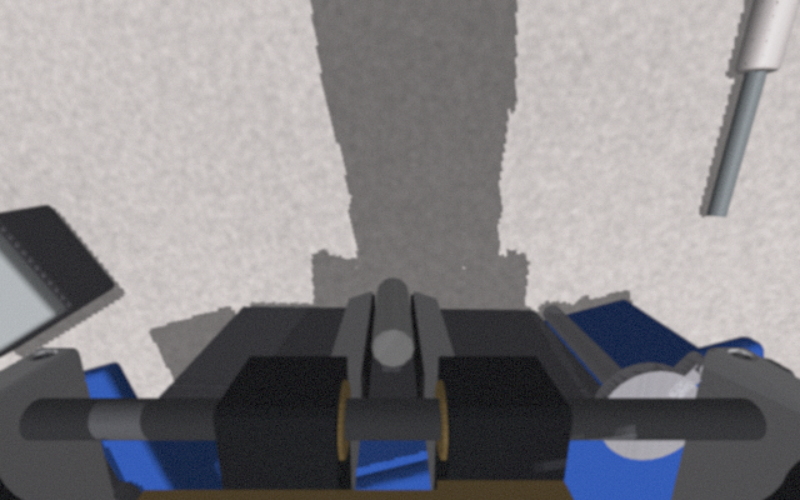

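Run:
```python
import numpy as np
h0=np.array([.5486,-.0263]);H=np.array([.587,.1072]);r=h0-H;r*=.139/np.linalg.norm(r)
cmd=np.array([.5486,-.0279])+.4*np.array([-.095,.047]);print(cmd)
for a in np.arange(.3,1.71,.1):
    c,s=np.cos(-a),np.sin(-a);d=H+np.array([c*r[0]-s*r[1],s*r[0]+c*r[1]])-cmd
    print(round(a,2),np.round(d/.4,3),round(-np.degrees(a)/120+.143,3))
```

```text
[ 0.5106 -0.0091]
0.3 [0.001 0.   ] -0.0
0.4 [-0.028  0.021] -0.048
0.5 [-0.053  0.044] -0.096
0.6 [-0.077  0.069] -0.143
0.7 [-0.098  0.097] -0.191
0.8 [-0.115  0.127] -0.239
0.9 [-0.13   0.158] -0.287
1.0 [-0.142  0.191] -0.334
1.1 [-0.15   0.225] -0.382
1.2 [-0.155  0.259] -0.43
1.3 [-0.156  0.294] -0.478
1.4 [-0.154  0.329] -0.525
1.5 [-0.149  0.363] -0.573
1.6 [-0.14   0.397] -0.621
1.7 [-0.128  0.429] -0.669
```

arm_command(plan=[1,-0.028,0.021,0,-0.048,1,-0.053,0.044,0,-0.096,1,-0.077,0.069,0,-0.143,1,-0.077,0.069,0,-0.143])

```text
time_s: 18.9
ee_pos: [0.4798, 0.0202, 0.3255]
eef_rot: [3.138, 0.002, 2.63]
force: [11.8, 9.5, -10.3]
grip_width: 0.0177
```

arm_command(plan=[1,-0.017,0.03,0,-0.048,1,-0.034,0.06,0,-0.096,1,-0.049,0.091,0,-0.144,1,-0.061,0.123,0,-0.191,1,-0.069,0.157,0,-0.239,1,-0.074,0.191,0,-0.287,1,-0.074,0.191,0,-0.287])

```text
time_s: 19.6
ee_pos: [0.4501, 0.096, 0.3254]
eef_rot: [3.141, 0.0, 2.031]
force: [0.1, -1.1, -0.3]
grip_width: 0.0176
```

```bash
python3 look.py 12 handle,gate_hinge
```

```text
19.6 [0.4501 0.096  0.3254] [3.1414 0.     2.0306] [ 0.1306  0.1886  1.8571  0.      1.0957 -0.3293]
campos [0.4151 0.1651 0.3054] dir [ 0.13   -0.2208 -0.9669]
handle [263.2 313.4] 0.59 [0.4496 0.0945 0.146 ]
handle [322.2 514. ] 0.36 [0.5725 0.113  0.146 ]
gate_hinge [322.5 514.5] 0.88 [0.5887 0.1077 0.13  ]
```

View pics/w12c.png

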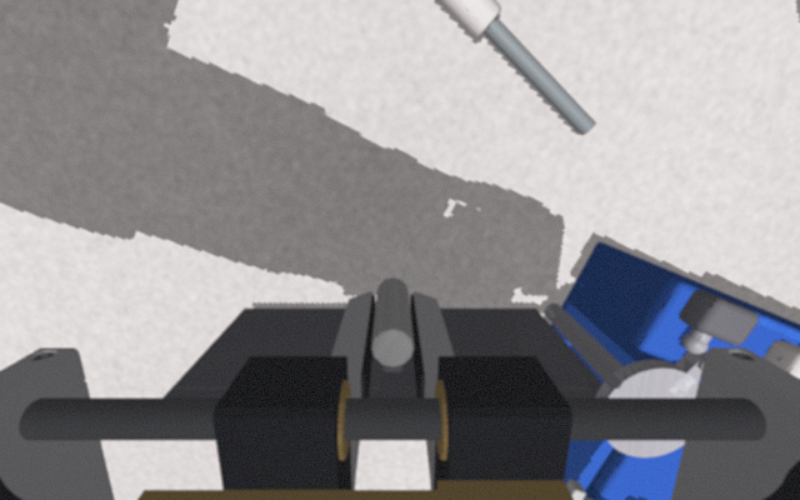

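arm_command(plan=[1,-0.001,0.034,0,-0.048,1,0.001,0.068,0,-0.096,1,0.006,0.102,0,-0.143,1,0.015,0.136,0,-0.191,1,0.021,0.152,0,-0.215,1,0.021,0.152,0,-0.215,1,0.021,0.152,0,-0.215])

```text
time_s: 20.45
ee_pos: [0.4585, 0.1558, 0.3254]
eef_rot: [-3.14, -0.0, 1.583]
force: [-8.5, 3.0, 3.3]
grip_width: 0.0168
```

```bash
python3 look.py 13 handle,gate_hinge
python3 - <<'E'
from h import *
np.set_printoptions(precision=4,suppress=True)
im,p=cam('scene','scene13.png');print([ (q['at'],q['confidence']) for q in vision.silhouettes('gate','scene')])
cv2.imwrite('pics/s13c.png',cv2.resize(im[120:270,200:460],None,fx=3,fy=3,interpolation=2))
im,p=cam('top','top13.png');cv2.imwrite('pics/t13c.png',cv2.resize(im[120:280,220:440],None,fx=3.5,fy=3.5,interpolation=2))
E
```

```text
20.45 [0.4585 0.1558 0.3254] [-3.1397 -0.0004  1.5831] [0.2518 0.24   1.7936 0.0009 1.1098 0.2391]
campos [0.457  0.233  0.3054] dir [ 0.0196 -0.2556 -0.9668]
handle [260.1 310.8] 0.89 [0.4557 0.1561 0.146 ]
gate_hinge [320.1 513.9] 0.75 [0.5874 0.108  0.13  ]
[([205.6, 374.1], 0.65), ([161.5, 284.1], 0.64)]
```

View pics/w13c.png

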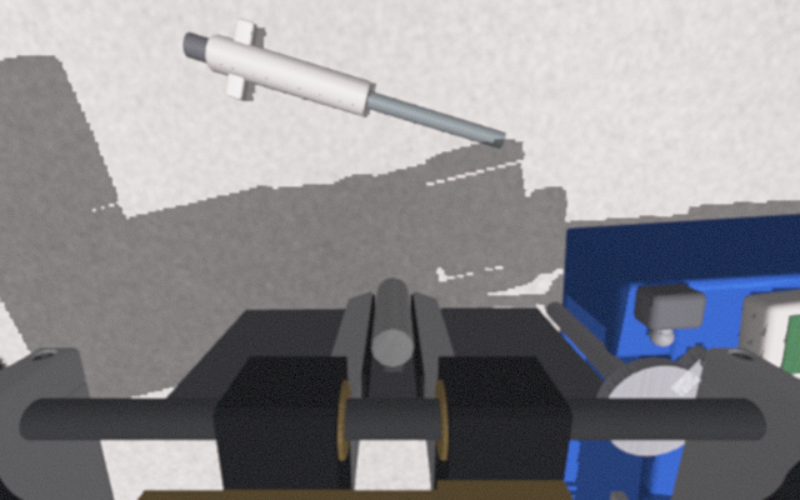

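View pics/s13c.png

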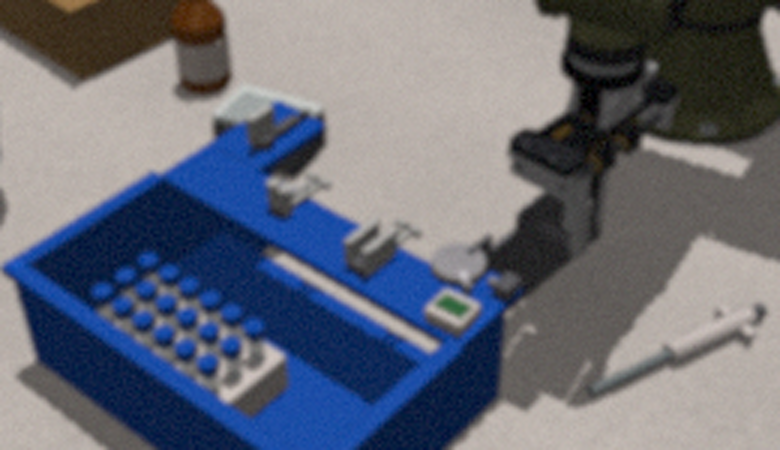

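View pics/t13c.png

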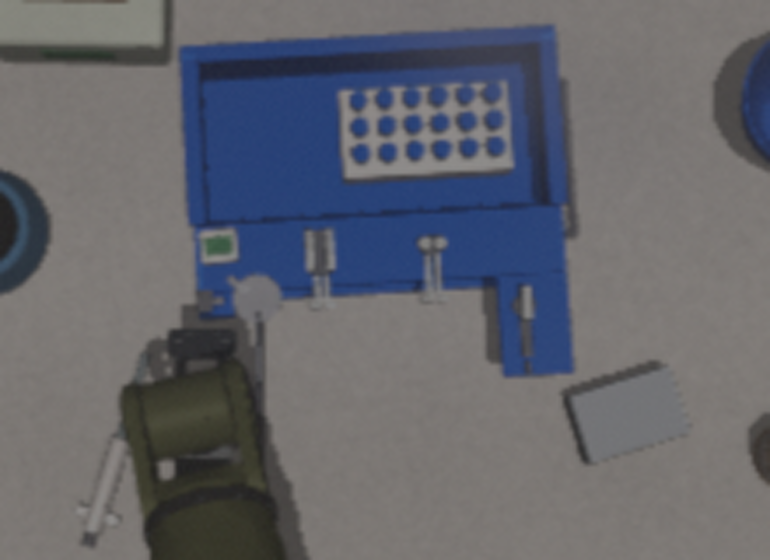

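Run:
```python
from h import *
o=sensors.get_obs();print(o['ee_pos'],o['force'],o['grip_width'],o['time_s']);print(job.hand_in())
```

```text
[0.45843606 0.15561538 0.32544345] [-8.95972262  3.22394159  4.19477289] 0.017493685142649134 20.75
the job is handed in; nothing more can be done
None
```

The tote's gate is open and I handed the job in at 20.75 s with the arm still holding the handle.

- **Turn button:** I turned it until the nose faced the raised mark. It first stopped about 0.03 rad short, so I corrected it by about 1.4°. Later pictures show the nose and mark in line; the network's points agreed with that to within a few hundredths of a radian.
- **Catches:** I squeezed the round one first, then the square one. Each closed until the fingers were 29 mm apart, which means both sides reached their stops. The round pins still showed squeezed together while I worked on the square catch, and the last overhead picture shows both catches in.
- **Gate:** I swung it past the detent to about 1.65 rad, slightly more than square. The handle's position and the tool's rotation both give that angle, and the overhead picture fits it.
- **Grip:** It held the handle at 17.5 mm opening with a 45 N grip setting. The steady force on the tool was about 10 N.
- **Other things:** The last pictures show the rack, timer, tip box and pipette undisturbed. I checked this by eye and did not measure their positions.

**Disagreements:** My estimates of the tote's angle ranged from about 0.04 to 0.10 rad, and I worked with 0.09. Grip points were off by 1–2 mm sideways, which gave forces of about 13 to 18 N while squeezing and swinging, well under the limits.

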